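# Load the test turntable in rotor order

## Robot

A 6-joint arm with a two-finger parallel gripper is mounted at the origin on the work surface. World frame = base frame: x ahead of the robot, y to its left, z up, the work surface at z = 0. Lengths are in m, angles in degrees, forces in N, time in s.
With the tool pointing down it reaches from about 0.25 to 0.725 m from the base axis. Payload 9.7 kg.
Tool frame: the origin (TCP) lies at the very end of the fingers, on their centre line; the grasp point (between the pads) lies 19 mm behind it; x points along the fingers, y is the direction in which the jaws open and shut, and the axes are right-handed (so a half turn about x gives the same grasp; the last joint's range is limited). The gripper opens to 85 mm and grips with 20 to 120 N. Pads are 22 mm wide; open, the fingers measure 114 mm over their backs; the gripper's body (76 mm by 85 mm) begins 54 mm behind the grasp point. The pads swing forward as they close: fully open they stand 13 mm farther back than shut.
Start: joints at [68.64, 4.979, 10.078, 95.1, 0, 90], TCP at [0.2, 0.512, 0.231] pointing down, gripper open.
Joint ranges: [-179.16, 179.16], [-48.56, 103.87], [-65.8, 70.77], [-126.05, 130.52], [-82.76, 87.17], [-180, 180]. Speed limits (degrees/s): [127.2, 127.2, 147.25, 180, 180, 180].

## Interface

Orientations are given as [roll, pitch, yaw] about the fixed x, y, z axes, in that order (R = Rz(yaw) Ry(pitch) Rx(roll)).
In Python, from workcell import get_obs, cams, bot gives the robot as it stands.
- The arm moves only by the tool apply_moves, never from a script. Its argument "rows" is a list that holds one entry, the list of rows, each a list of 7 numbers: the shift along the tool's x, y, z in mm, then the turn, a rotation vector about the tool's x, y, z in rad, then the opening, from 0 (shut) to 1 (fully open). A call has 1 to 20 rows; each row is the pose to reach, as a shift and turn from the pose measured when the call began, along the tool's axes at that moment; what a row does not reach only later rows make up. A row lasts 1/10 s, in which the tool goes at most 50 mm and 8.59 degrees, less where a joint would pass 70% of its speed; a pose out of reach is approached as far as the arm can. A call with a gripper value outside its range is refused whole. The fingers move at their own pace and stop on an object; "newtons" is the grip in N (left out, the last holds). Time passes only in rows, so rows that repeat a pose let the fingers close. It gives the time, the measured TCP pose, the force and the opening at its end, in the units of the state.
- get_obs(): the state, without advancing time (a new reading comes with each control period).
- cams.camera(name): name is "side" or "top"; returns a dict with "pixels" (384x512x3 uint8, red, green, blue), "range_z" (384x512 float32, m along the optical axis (not along the pixel's ray), 0 where there is no reading), "fx", "fy", "cx", "cy" (pixels), "eye" and "attitude" of the camera in the world. Camera axes: x right, y up, looking along -z (the intrinsics and any distortion apply to the point x, -y, -z); pixel columns grow to the right and rows downward; lengths in m; the calibration is good to about 2 mm. A picture is of the moment at which its call begins.
- bot.job_done(): hands the job in, once; it reports no verdict.
Trained networks look in a picture, given as the dict that the camera call returned (one of the last four; its "shot" number tells which), for a name from the list of things; names that differ only in an ending like _2 or _b are one class to them, and where a whole thing is asked for, a point or a joint stands for the part that bears it (a point fixed in the world has none). Each returns a list of dicts, best first, with "confidence" (0 to 1); they miss things now and then, are a little off and sometimes report something else, mostly with a low value. They report only what shows in the picture. A call takes as long as a camera call.
- cams.find_in(label, picture): "at" ([x, y, z] in m, in world coordinates, good to about 4 mm: the middle of the surface that is visible of it).
The state is a dict: "time": time; "q": joint angles; "qd": joint speeds; "joint_efforts": joint torques, N m; "ee_pos": TCP position; "tcp_rot": TCP orientation; "wrist_force": force on the tool from outside, world axes, zero at the start; "torque": the same for the moment, N m; "opening": finger opening in m.
Only numpy, scipy, OpenCV 4.12 (cv2) and the standard library are available. Lean on these libraries where they do the work, as an engineer would, in place of code of your own. Each camera call takes 0.05 s, during which the arm holds its last target.

## Task

The four steel test pieces stand in the holding rack in the order in which they came out of the rotor. Move them to the pockets of the turntable's loading bar in the same order counted from the brass pins: the piece nearest the rack's pin goes into the pocket nearest the bar's pin, and so on down the row. Set each one down upright and flat in its own pocket, without dropping it, and let go.

Things in the scene. Friction and masses are not known exactly. Their poses are not given: they have to be found in the camera images.
- sleeve_mid (a point): The sleeve: plain steel tube on end, open at the top (a round hole seen from above), 30 mm outside, 19 mm bore, 60 mm tall, about 0.2 kg. Position: its centre, half-way up; z axis up. Starts upright in one of the rack's four trays (drawn anew each time), within 3 mm of the tray's centre.
- plug_mid (a point): The plug: solid steel cylinder with a flat closed top, 30 mm across, 50 mm tall, about 0.27 kg. Position: its centre, half-way up; z axis up. Starts upright in one of the rack's four trays (drawn anew each time), within 3 mm of the tray's centre.
- block_mid (a point): The block: steel bar of square section, 28 x 28 mm, 54 mm tall, about 0.32 kg; its sides lie along and across the rack's row at the start. Position: its centre, half-way up; z axis up. Starts upright in one of the rack's four trays (drawn anew each time), within 3 mm of the tray's centre.
- spindle_mid (a point): The spindle: steel foot disc 32 mm across, 10 mm thick, with a slim stem 18 mm across, 62 mm tall over all, about 0.19 kg; gripped by the stem. Position: its centre, half-way up; z axis up. Starts upright in one of the rack's four trays (drawn anew each time), within 3 mm of the tray's centre.
- seat_sleeve: The shallow black square tray in which the sleeve stands at the start; it stays, fixed on the rack. 54 x 54 mm outside, 48 mm inside, 9 mm high, floor 3 mm thick. The four trays look alike and are told apart by the piece in them. Origin: centre of its underside, 12 mm above the table.
- seat_plug: The shallow black square tray in which the plug stands at the start; it stays, fixed on the rack. 54 x 54 mm outside, 48 mm inside, 9 mm high, floor 3 mm thick. The four trays look alike and are told apart by the piece in them. Origin: centre of its underside, 12 mm above the table.
- seat_block: The shallow black square tray in which the block stands at the start; it stays, fixed on the rack. 54 x 54 mm outside, 48 mm inside, 9 mm high, floor 3 mm thick. The four trays look alike and are told apart by the piece in them. Origin: centre of its underside, 12 mm above the table.
- seat_spindle: The shallow black square tray in which the spindle stands at the start; it stays, fixed on the rack. 54 x 54 mm outside, 48 mm inside, 9 mm high, floor 3 mm thick. The four trays look alike and are told apart by the piece in them. Origin: centre of its underside, 12 mm above the table.
- rack: Holding rack: fixed dark steel board 300 x 62 x 12 mm, four black trays in a row along its x axis at x = -93, -31, 31, 93 mm, y = 0; upright brass round-headed pin at the +x end (x = 137 mm, top 46 mm above the table). Pieces stand 15 mm above the table. Origin: centre of its underside, on the table; z up. On either side of the counter, turned any way.
- turntable: Fixed brass turntable, 148 mm wide, with aluminium loading bar 300 x 62 mm along its x axis: four pockets at x = -93, -31, 31, 93 mm, y = 0, 48 mm square, floor 24 mm above the table, walls 6 mm higher; brass pin at the +x end (x = 137 mm, top 58 mm). Crank gearbox, 36 mm high, 76 to 150 mm off on the -y side. Origin on the table under the bar's middle; z up. Either side, turned any way.

How it is judged (in metres and radians):
At the end, for the whole second after the job is handed in: Each piece stands upright (within 0.15 rad) on the floor of the bar's pocket that has the same place, counted from the pin, as its tray has on the rack: within 12 mm of the pocket's centre along and across the bar, height within 6 mm, released and at rest (((x of seat_sleeve in the frame of rack between -0.113 and -0.073 m and x of sleeve_mid in the frame of turntable between -0.105 and -0.081 m) or (x of seat_sleeve in the frame of rack between -0.051 and -0.011 m and x of sleeve_mid in the frame of turntable between -0.043 and -0.019 m) or (x of seat_sleeve in the frame of rack between 0.011 and 0.051 m and x of sleeve_mid in the frame of turntable between 0.019 and 0.043 m) or (x of seat_sleeve in the frame of rack between 0.073 and 0.113 m and x of sleeve_mid in the frame of turntable between 0.081 and 0.105 m)) and y of sleeve_mid in the frame of turntable between -0.012 and 0.012 m and z of sleeve_mid in the frame of turntable between 0.048 and 0.06 m and angle between each of sleeve_mid, plug_mid, block_mid, spindle_mid's own z axis and vertical below 0.15 rad and linear speed of each of sleeve, plug, block, spindle below 0.02 m/s and contact force between each of sleeve, plug, block, spindle and the fingers below 0.05 N and ((x of seat_plug in the frame of rack between -0.113 and -0.073 m and x of plug_mid in the frame of turntable between -0.105 and -0.081 m) or (x of seat_plug in the frame of rack between -0.051 and -0.011 m and x of plug_mid in the frame of turntable between -0.043 and -0.019 m) or (x of seat_plug in the frame of rack between 0.011 and 0.051 m and x of plug_mid in the frame of turntable between 0.019 and 0.043 m) or (x of seat_plug in the frame of rack between 0.073 and 0.113 m and x of plug_mid in the frame of turntable between 0.081 and 0.105 m)) and y of plug_mid in the frame of turntable between -0.012 and 0.012 m and z of plug_mid in the frame of turntable between 0.043 and 0.055 m and ((x of seat_block in the frame of rack between -0.113 and -0.073 m and x of block_mid in the frame of turntable between -0.105 and -0.081 m) or (x of seat_block in the frame of rack between -0.051 and -0.011 m and x of block_mid in the frame of turntable between -0.043 and -0.019 m) or (x of seat_block in the frame of rack between 0.011 and 0.051 m and x of block_mid in the frame of turntable between 0.019 and 0.043 m) or (x of seat_block in the frame of rack between 0.073 and 0.113 m and x of block_mid in the frame of turntable between 0.081 and 0.105 m)) and y of block_mid in the frame of turntable between -0.012 and 0.012 m and z of block_mid in the frame of turntable between 0.045 and 0.057 m and ((x of seat_spindle in the frame of rack between -0.113 and -0.073 m and x of spindle_mid in the frame of turntable between -0.105 and -0.081 m) or (x of seat_spindle in the frame of rack between -0.051 and -0.011 m and x of spindle_mid in the frame of turntable between -0.043 and -0.019 m) or (x of seat_spindle in the frame of rack between 0.011 and 0.051 m and x of spindle_mid in the frame of turntable between 0.019 and 0.043 m) or (x of seat_spindle in the frame of rack between 0.073 and 0.113 m and x of spindle_mid in the frame of turntable between 0.081 and 0.105 m)) and y of spindle_mid in the frame of turntable between -0.012 and 0.012 m and z of spindle_mid in the frame of turntable between 0.049 and 0.061 m); the robot touches nothing.
It fails at once if the sleeve is dropped (falls freely while more than 25 mm above where it stands in the bar) (height (world z) of sleeve_mid above 0.079 m and contact force between sleeve and anything else below 0.01 N).
It fails at once if the plug is dropped (falls freely while more than 25 mm above where it stands in the bar) (height (world z) of plug_mid above 0.074 m and contact force between plug and anything else below 0.01 N).
It fails at once if the block is dropped (falls freely while more than 25 mm above where it stands in the bar) (height (world z) of block_mid above 0.076 m and contact force between block and anything else below 0.01 N).
It fails at once if the spindle is dropped (falls freely while more than 25 mm above where it stands in the bar) (height (world z) of spindle_mid above 0.08 m and contact force between spindle and anything else below 0.01 N).
It also fails if it takes over 93 s, if anything falls off the work surface, if the arm or the gripper's body presses on something with over 40 N, if the wrist force passes 120 N, or if a joint passes its speed limit or range.

## Working session

There is one attempt and no reset: what is moved stays moved. The work goes in short steps, Python scripts to look and compute and a tool call to move; the robot and the scene stay as the last step left them, time stands still between calls to the robot, and variables do not carry over. Pictures are saved under pics/ and viewed, and the job is handed in when it is done.

Besides the shell and the picture viewer there is one more tool, called after ">>>" as name([rows], argument=value, ...), one row to a line, values as JSON. apply_moves: Moves the arm, as the interface text tells. Its arguments: {"type":"object","properties":{"rows":{"type":"array"},"newtons":{"type":"number"}},"required":["rows"]}

```bash
ls; mkdir -p pics
cat > h.py <<'E'
import numpy as np, cv2
from workcell import get_obs, cams, bot
def save(p,n): cv2.imwrite('pics/'+n,cv2.cvtColor(p['pixels'],cv2.COLOR_RGB2BGR))
E
python3 - <<'E'
from h import *
print(get_obs())
for n in ['top','side']:
    p=cams.camera(n); save(p,n+'0.png'); print({k:v for k,v in p.items() if k not in('pixels','range_z')})
    for l in ['sleeve_mid','plug_mid','block_mid','spindle_mid','rack','turntable','seat_sleeve']:
        print(l,[(np.round(d['at'],3).tolist(),round(d['confidence'],2)) for d in cams.find_in(l,p)[:4]])
E
```

```text
pics
{'time': 0.0, 'q': array([ 6.86427087e+01,  5.01258280e+00,  1.00347141e+01,  9.50988519e+01,
       -1.12427797e-03,  8.99995556e+01]), 'qd': array([ 0.00120663,  0.05411599, -0.05643556,  0.02573536, -0.09476716,
       -0.02103362]), 'joint_efforts': array([ 6.99354077e-04, -5.20389247e+01,  4.64805365e+01,  1.63795991e-02,
        3.71464216e-05, -2.11090179e-05]), 'ee_pos': array([0.20022529, 0.51202255, 0.23057116]), 'tcp_rot': array([ -89.16088186,   89.92327118, -110.51772801]), 'wrist_force': array([-0.18328369,  1.19302173, -1.08314479]), 'torque': array([ 0.00736585,  0.04090333, -0.00605058]), 'opening': 0.08561466672834132}
{'fx': 438.3798830384697, 'fy': 438.3798830384697, 'cx': 253.7963910693546, 'cy': 189.49457132879456, 'eye': array([ 0.31612449, -0.02810496,  1.06826011]), 'attitude': array([ 13.77523364,  -0.3288561 , -82.70690229]), 'shot': 1}
sleeve_mid []
plug_mid [([0.493, -0.146, 0.064], 0.56)]
block_mid [([0.587, -0.227, 0.064], 0.58)]
spindle_mid [([0.532, -0.18, 0.025], 0.65)]
rack [([0.536, -0.183, 0.01], 0.79), ([0.532, -0.182, 0.028], 0.34), ([0.53, 0.206, 0.026], 0.31)]
turntable [([0.532, 0.207, 0.023], 0.97), ([0.585, -0.228, 0.067], 0.74)]
seat_sleeve [([0.629, -0.256, 0.012], 0.77)]
{'fx': 468.41285865184955, 'fy': 468.41285865184955, 'cx': 250.5234732074136, 'cy': 197.02252132020647, 'eye': array([ 0.28571464, -0.60992999,  0.69298063]), 'attitude': array([ 44.46424044,  -1.07395324, -23.07229949]), 'shot': 2}
sleeve_mid [([0.626, -0.274, 0.059], 0.95)]
plug_mid [([0.488, -0.157, 0.057], 0.79)]
block_mid [([0.584, -0.235, 0.06], 0.68)]
spindle_mid [([0.532, -0.194, 0.027], 0.75)]
rack [([0.563, -0.234, 0.014], 0.63)]
turntable [([0.523, 0.182, 0.023], 0.68)]
seat_sleeve [([0.629, -0.279, 0.013], 0.74), ([0.488, -0.16, 0.059], 0.64)]
```

View pics/top0.png

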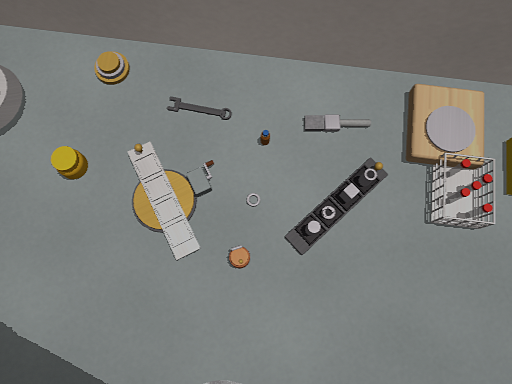

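View pics/side0.png

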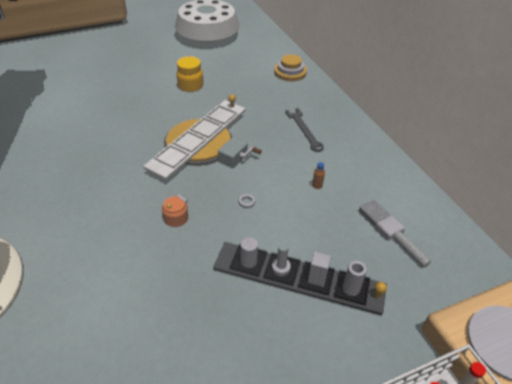

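The top picture shows the rack with its pin at (379,167). Counted from that pin, the order is sleeve (371,174), block (352,190), spindle (328,212), plug (313,228). The bar runs from its pin at (138,147) to (188,255). Next I'll measure the exact poses.

```bash
cat >> h.py <<'E'
from scipy.spatial.transform import Rotation as R
def world(p):
    z=p['range_z'].astype(float); v,u=np.mgrid[:z.shape[0],:z.shape[1]]
    c=np.stack([(u-p['cx'])/p['fx']*z,-(v-p['cy'])/p['fy']*z,-z],-1)
    w=c@R.from_euler('xyz',p['attitude'],degrees=True).as_matrix().T+p['eye']; w[z==0]=np.nan; return w
def pix(p,w):
    c=(np.asarray(w)-p['eye'])@R.from_euler('xyz',p['attitude'],degrees=True).as_matrix()
    return np.stack([p['cx']+p['fx']*c[...,0]/-c[...,2],p['cy']-p['fy']*c[...,1]/-c[...,2]],-1)
def rect(m,w):
    n,l,s,_=cv2.connectedComponentsWithStats(m.astype(np.uint8))
    k=1+s[1:,4].argmax(); q=w[l==k]
    r=cv2.minAreaRect((q[:,:2]*1000).astype(np.float32)); return r,np.median(q[:,2]),s[k]
E
python3 - <<'E'
from h import *
for n in ['top','side']:
    p=cams.camera(n); w=world(p); i=p['pixels'].astype(int); mx=i.max(-1); mn=i.min(-1)
    z=w[...,2]
    tab=(abs(z)<.01); print(n,'table z',np.median(z[tab]),np.percentile(z[tab],[5,95]))
    m=(z>.017)&(z<.042)&(mn>110)&(mx-mn<40)&(w[...,1]>0)&(w[...,0]<.7)&(w[...,0]>.35)
    print('bar',rect(m,w))
    m=(z>.004)&(z<.032)&(mx<90)&(w[...,1]<-.05)&(w[...,0]<.75)&(w[...,0]>.35)
    print('rack',rect(m,w))
    # brass
    hs=cv2.cvtColor(p['pixels'],cv2.COLOR_RGB2HSV)
    b=(hs[...,0]>12)&(hs[...,0]<32)&(hs[...,1]>110)&(z>.03)&(z<.065)&(w[...,0]>.3)&(w[...,0]<.75)
    nn,l,s,c=cv2.connectedComponentsWithStats(b.astype(np.uint8))
    for k in range(1,nn):
        if s[k,4]>5: q=w[l==k]; print('brass',c[k].round(),s[k,4],q.mean(0).round(3),q[:,2].max().round(3))
    # tops of pieces
    for lo,hi,nm in[(.055,.085,'pieces')]:
        b=(z>lo)&(z<hi)&(w[...,1]<-.08)&(w[...,1]>-.36)&(w[...,0]>.4)&(w[...,0]<.7)
        nn,l,s,c=cv2.connectedComponentsWithStats(b.astype(np.uint8))
        for k in range(1,nn):
            if s[k,4]>8:
                q=w[l==k]; t=q[q[:,2]>q[:,2].max()-.006]
                r=cv2.minAreaRect((t[:,:2]*1000).astype(np.float32)); print(nm,c[k].round(),s[k,4],len(t),t.mean(0).round(4),r)
    c=cv2.resize(p['pixels'][140:270,270:400] if n=='top' else p['pixels'][220:330,200:400],None,fx=4,fy=4,interpolation=cv2.INTER_CUBIC)
    cv2.imwrite(f'pics/{n}1.png',c[...,::-1])
    c=cv2.resize(p['pixels'][130:270,110:230] if n=='top' else p['pixels'][80:190,130:290],None,fx=4,fy=4,interpolation=cv2.INTER_CUBIC)
    cv2.imwrite(f'pics/{n}2.png',c[...,::-1])
E
```

```text
top table z 2.0671044198783406e-05 [-0.00327642  0.00351022]
bar (((520.825439453125, 217.11990356445312), (301.33062744140625, 62.95173645019531), 33.87826919555664), np.float64(0.024266279266813906), array([ 127,  142,   73,  118, 2922], dtype=int32))
rack (((562.6478881835938, -208.5577392578125), (61.93110656738281, 300.59942626953125), 49.57476806640625), np.float64(0.014587638199996866), array([ 285,  158,  103,   97, 2122], dtype=int32))
brass [265. 138.] 35 [ 0.702 -0.012  0.041] 0.047
brass [410. 139.] 6 [ 0.746 -0.372  0.039] 0.046
brass [138. 147.] 46 [0.632 0.291 0.055] 0.063
brass [ 74. 166.] 247 [0.568 0.437 0.045] 0.064
brass [409. 153.] 6 [ 0.709 -0.372  0.038] 0.047
brass [450. 152.] 8 [ 0.721 -0.468  0.049] 0.053
brass [410. 157.] 6 [ 0.7   -0.375  0.037] 0.046
brass [415. 158.] 7 [ 0.698 -0.385  0.039] 0.044
brass [423. 159.] 7 [ 0.698 -0.405  0.038] 0.046
brass [431. 160.] 6 [ 0.699 -0.425  0.039] 0.044
brass [438. 160.] 6 [ 0.699 -0.442  0.042] 0.052
brass [448. 161.] 7 [ 0.699 -0.466  0.04 ] 0.048
brass [378. 166.] 50 [ 0.665 -0.296  0.043] 0.049
brass [456. 163
[... 1363 characters left out ...]
 22 [0.394 0.009 0.045] 0.049
brass [380. 288.] 102 [ 0.664 -0.299  0.042] 0.047
pieces [249. 246.] 234 190 [ 0.491  -0.1506  0.0649] ((491.65728759765625, -149.92221069335938), (29.20319175720215, 27.427669525146484), 67.6474380493164)
pieces [282. 254.] 84 20 [ 0.5344 -0.192   0.0749] ((535.8973388671875, -191.30178833007812), (7.596732139587402, 17.058216094970703), 70.28301239013672)
pieces [320. 262.] 308 240 [ 0.5867 -0.2293  0.0688] ((587.1989135742188, -228.71949768066406), (30.08648109436035, 27.660093307495117), 49.333160400390625)
pieces [356. 271.] 331 144 [ 0.6308 -0.2695  0.0745] ((631.4052124023438, -268.8282470703125), (30.143611907958984, 27.913311004638672), 68.18017578125)
```

Run:
```python
from h import *
S=5
for n,boxes in [('top',[(110,130,125,140),(275,145,120,115)]),('side',[(135,80,125,110),(205,220,190,100)])]:
    p=cams.camera(n)
    for b,(x,y,ww,hh) in enumerate(boxes):
        im=cv2.resize(p['pixels'][y:y+hh,x:x+ww],None,fx=S if ww<130 else 4,fy=S if ww<130 else 4,interpolation=cv2.INTER_CUBIC)[...,::-1].copy(); s=S if ww<130 else 4
        if b==0: c=np.array([.5205,.2175]);a=np.radians(33.88);zt=.030;hp=.024;zp=.058
        else: c=np.array([.5625,-.2087]);a=np.radians(-40.45);zt=.021;hp=.024;zp=.046
        ex=np.array([np.cos(a),np.sin(a)]);ey=np.array([-ex[1],ex[0]])
        def dr(q,z,col):
            P=np.array([[*(c+ex*i+ey*j),z] for i,j in q]); u=(pix(p,P)+.5-[x,y])*s
            cv2.polylines(im,[np.round(u).astype(int)],True,col,1)
        for t in [-.093,-.031,.031,.093]: dr([(t-hp,-hp),(t+hp,-hp),(t+hp,hp),(t-hp,hp)],zt,(0,0,255))
        dr([(-.15,-.031),(.15,-.031),(.15,.031),(-.15,.031)],zt if b==0 else .012,(0,255,0))
        dr([(.137,0),(.138,0)],zp,(255,0,255))
        if b:
            for xy,zz in [((.631,-.269),.075),((.587,-.2285),.069),((.534,-.190),.077),((.4915,-.150),.065)]:
                u=((pix(p,np.array([*xy,zz]))+.5-[x,y])*s).round().astype(int); cv2.drawMarker(im,tuple(int(k) for k in u),(0,0,255),0,14,1)
        cv2.imwrite(f'pics/ov_{n}{b}.png',im); print(im.shape)
```

```text
(700, 625, 3)
(575, 600, 3)
(550, 625, 3)
(400, 760, 3)
```

View pics/ov_top0.png

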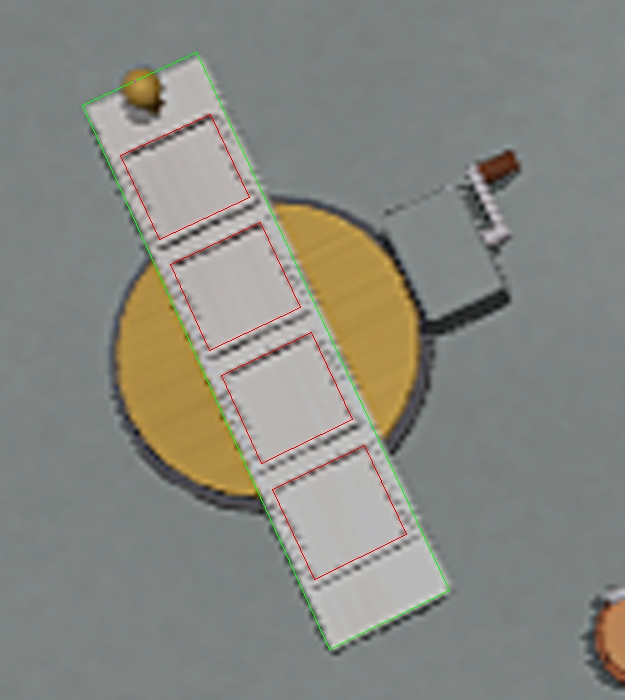

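View pics/ov_top1.png

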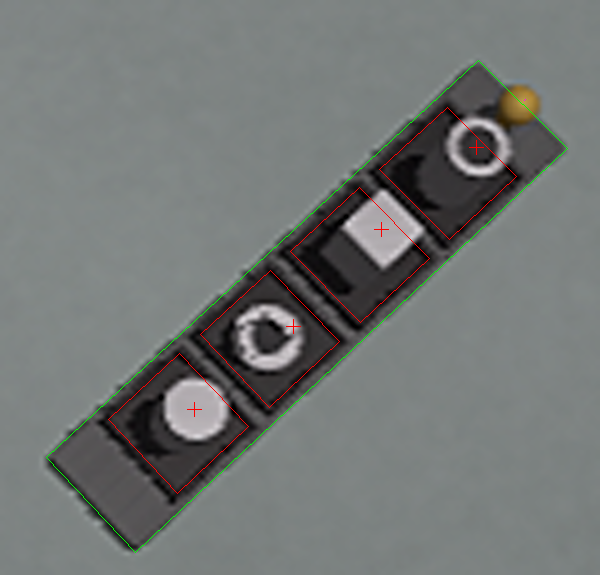

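View pics/ov_side0.png

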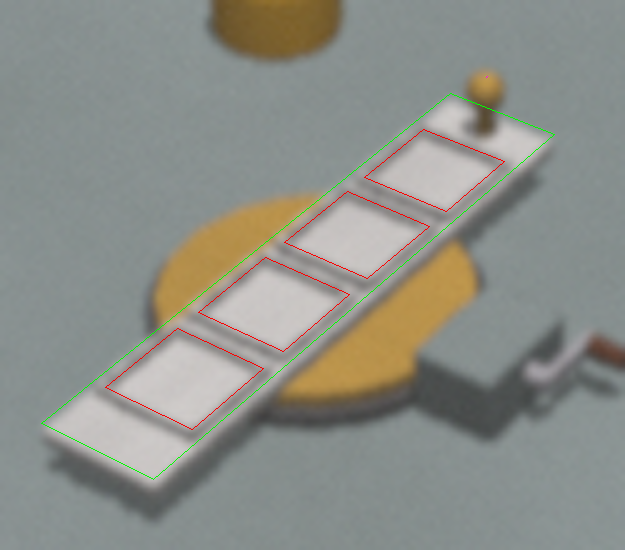

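View pics/ov_side1.png

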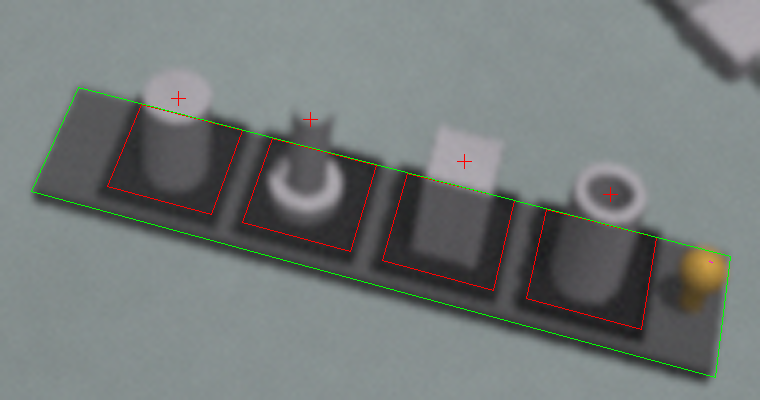

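The overlays fit both fixtures: the bar's pockets and pin in `ov_top0` and `ov_side0`, and the trays in `ov_top1` and `ov_side1`. Only the spindle mark is off, so I'll refine it from its foot ring and then plan the moves.

```bash
cat >> h.py <<'E'
RK=(np.array([.5625,-.2087]),np.radians(-40.45)); BR=(np.array([.5205,.2175]),np.radians(33.88))
def fr(F,x,y=0):
    c,a=F; return c+x*np.array([np.cos(a),np.sin(a)])+y*np.array([-np.sin(a),np.cos(a)])
def Rt(yawy): # tool x down, tool y at world angle yawy
    x=np.array([0,0,-1.]);y=np.array([np.cos(yawy),np.sin(yawy),0]);return np.stack([x,y,np.cross(x,y)],1)
def rel(xy,z,jaw):
    o=get_obs(); Rc=R.from_euler('xyz',o['tcp_rot'],degrees=True); M=Rc.as_matrix()
    d=M.T@(np.array([*xy,z])-o['ee_pos'])*1000
    best=min([Rt(jaw),Rt(jaw+np.pi)],key=lambda T:(Rc.inv()*R.from_matrix(T)).magnitude())
    r=(Rc.inv()*R.from_matrix(best)).as_rotvec()
    return d.round(1),r.round(4)
def state():
    o=get_obs(); M=R.from_euler('xyz',o['tcp_rot'],degrees=True).as_matrix()
    print('t',o['time'],'tcp',o['ee_pos'].round(4),'x',M[:,0].round(3),'jawdeg',np.degrees(np.arctan2(M[1,1],M[0,1])).round(2),'q',o['q'].round(1),'F',o['wrist_force'].round(1),'open',round(o['opening'],4))
E
python3 - <<'E'
from h import *
state()
def onplane(p,u,v,z):
    d=R.from_euler('xyz',p['attitude'],degrees=True).as_matrix()@np.array([(u-p['cx'])/p['fx'],-(v-p['cy'])/p['fy'],-1]); return p['eye']+d*(z-p['eye'][2])/d[2]
t=cams.camera('top');s=cams.camera('side')
print(onplane(t,267/5+275-.5,338/5+145-.5,.025),onplane(s,305/4+205-.5,184/4+220-.5,.025))
for n,q in dict(sleeve=(.631,-.269),block=(.587,-.2285),spindle=(.5365,-.1895),plug=(.4915,-.150)).items():
    d=np.array(q)-RK[0]; c,sn=np.cos(RK[1]),np.sin(RK[1]); print(n,(d@[c,sn]).round(4),(d@[-sn,c]).round(4))
print(rel((.631,-.269),.14,RK[1]+np.pi/2), 'pockets',[fr(BR,x).round(4) for x in(.093,.031,-.031,-.093)])
E
```

```text
t 1.0 tcp [0.2003 0.5122 0.2313] x [ 0.  0. -1.] jawdeg 68.64 q [68.6  5.  10.1 95.1 -0.  90. ] F [ 0.2 -0.   0.5] open 0.0851
[ 0.5377082  -0.18673847  0.025     ] [ 0.53745572 -0.18591816  0.025     ]
sleeve 0.0912 -0.0014
block 0.0315 0.0008
spindle -0.0322 -0.0023
plug -0.0921 -0.0014
(array([  91.3, -570.7,  685.6]), array([ 0.3332, -0.    , -0.    ])) pockets [array([0.5977, 0.2693]), array([0.5462, 0.2348]), array([0.4948, 0.2002]), array([0.4433, 0.1657])]
```

>>> apply_moves([
  [[91,-571,686,0.333,0,0,1],[91,-571,686,0.333,0,0,1],[91,-571,686,0.333,0,0,1],[91,-571,686,0.333,0,0,1],[91,-571,686,0.333,0,0,1],[91,-571,686,0.333,0,0,1],[91,-571,686,0.333,0,0,1],[91,-571,686,0.333,0,0,1],[91,-571,686,0.333,0,0,1],[91,-571,686,0.333,0,0,1],[91,-571,686,0.333,0,0,1],[91,-571,686,0.333,0,0,1],[91,-571,686,0.333,0,0,1],[91,-571,686,0.333,0,0,1],[91,-571,686,0.333,0,0,1],[91,-571,686,0.333,0,0,1],[91,-571,686,0.333,0,0,1],[91,-571,686,0.333,0,0,1],[91,-571,686,0.333,0,0,1],[91,-571,686,0.333,0,0,1]],
], newtons=60)

```text
time: 3.1
ee_pos: [0.631, -0.2703, 0.1386]
tcp_rot: [-164.9, 89.9, 154.6]
wrist_force: [-0.2, 0.1, 0.0]
opening: 0.086
```

Run:
```python
from h import *
state(); print(rel((.631,-.269),.028,RK[1]+np.pi/2))
p=cams.camera('top'); save(p,'top2.png')
```

```text
t 3.1 tcp [ 0.631  -0.2703  0.1386] x [-0.002  0.001 -1.   ] jawdeg 49.47 q [-23.2  23.6  22.1  88.7   0.   17.3] F [-0.2  0.1  0. ] open 0.086
(array([110.6,   1.1,  -0.6]), array([-0.0014, -0.0024,  0.0006]))
```

View pics/top2.png

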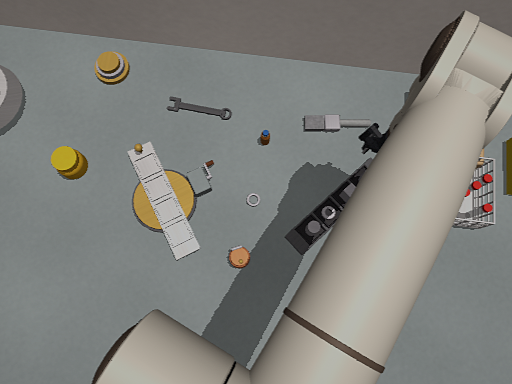

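>>> apply_moves([
  [[25,1,-1,0,-0.002,0,1],[50,1,-1,0,-0.002,0,1],[75,1,-1,0,-0.002,0,1],[95,1,-1,0,-0.002,0,1],[106,1,-1,0,-0.002,0,1],[111,1,-1,0,-0.002,0,1],[111,1,-1,0,-0.002,0,1],[111,1,-1,0,-0.002,0,0],[111,1,-1,0,-0.002,0,0],[111,1,-1,0,-0.002,0,0],[111,1,-1,0,-0.002,0,0],[111,1,-1,0,-0.002,0,0],[111,1,-1,0,-0.002,0,0],[111,1,-1,0,-0.002,0,0]],
], newtons=60)

```text
time: 4.55
ee_pos: [0.6311, -0.268, 0.0295]
tcp_rot: [6.0, 89.9, -34.5]
wrist_force: [0.1, 0.2, 4.8]
opening: 0.028
```

Run:
```python
from h import *
state()
p=cams.camera('side'); save(p,'side3.png')
```

```text
t 4.55 tcp [ 0.6311 -0.268   0.0295] x [ 0.002 -0.001 -1.   ] jawdeg 49.53 q [-23.   24.1  10.8  76.5  -0.   17.5] F [0.1 0.2 4.8] open 0.028
```

View pics/side3.png

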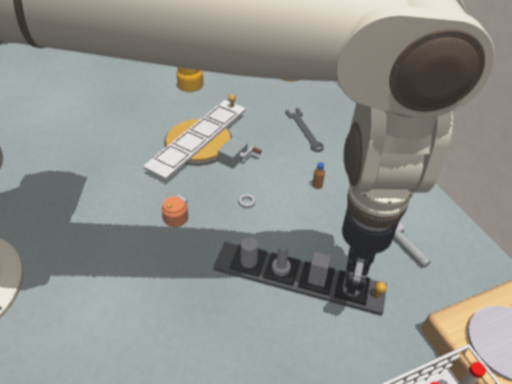

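The sleeve is gripped: opening is 28 mm and the piece shows between the pads at (355,280). Lifting.

>>> apply_moves([
  [[-5,0,0,0,0,0,0],[-20,0,0,0,0,0,0],[-40,0,0,0,0,0,0],[-65,0,0,0,0,0,0],[-90,0,0,0,0,0,0],[-105,0,0,0,0,0,0],[-112,0,0,0,0,0,0],[-112,0,0,0,0,0,0]],
])

```text
time: 5.4
ee_pos: [0.6312, -0.268, 0.1422]
tcp_rot: [9.1, 89.8, -31.3]
wrist_force: [0.5, 0.6, -2.9]
opening: 0.0281
```

Run:
```python
from h import *
state(); print(rel(fr(BR,.093),.14,BR[1]+np.pi/2))
p=cams.camera('side'); save(p,'side4.png')
```

```text
t 5.4 tcp [ 0.6312 -0.268   0.1422] x [ 0.003 -0.002 -1.   ] jawdeg 49.53 q [-23.   23.1  21.9  88.6  -0.   17.5] F [ 0.5  0.6 -2.9] open 0.0281
(array([   1.3,  387.1, -374.2]), array([-1.2976,  0.0028,  0.0015]))
```

View pics/side4.png

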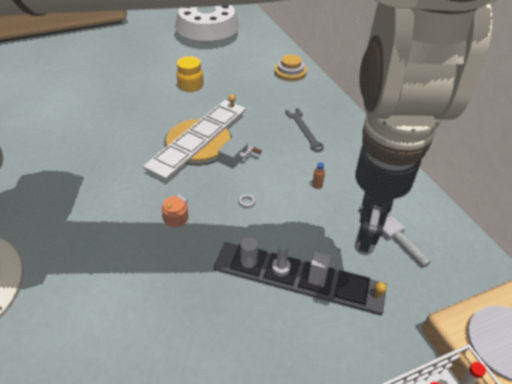

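>>> apply_moves([
  [[0,8,-7,-0.03,0,0,0],[0,23,-22,-0.08,0,0,0],[0,43,-41,-0.14,0,0,0],[0,64,-62,-0.21,0,0,0],[0,85,-82,-0.29,0,0,0],[0,108,-105,-0.36,0,0,0],[0,132,-127,-0.44,0,0,0],[0,155,-150,-0.52,0,0,0],[0,178,-172,-0.6,0,0,0],[0,201,-195,-0.67,0,0,0],[0,225,-217,-0.75,0.001,0,0],[0,248,-239,-0.83,0.001,0,0],[0,271,-262,-0.91,0.001,0,0],[0,294,-284,-0.99,0.002,0,0],[0,317,-307,-1.06,0.002,0,0],[1,341,-329,-1.14,0.002,0,0],[1,360,-348,-1.21,0.003,0.001,0],[1,376,-363,-1.26,0.003,0.001,0],[1,387,-374,-1.298,0.003,0.001,0],[1,387,-374,-1.298,0.003,0.001,0]],
])

```text
time: 7.45
ee_pos: [0.5965, 0.2712, 0.1382]
tcp_rot: [149.4, 89.8, -176.4]
wrist_force: [-0.5, 0.3, -2.0]
opening: 0.0277
```

Run:
```python
from h import *
state(); print(rel(fr(BR,.093),.0385,BR[1]+np.pi/2))
p=cams.camera('side'); save(p,'side5.png')
p=cams.camera('top'); save(p,'top5.png')
```

```text
t 7.45 tcp [0.5965 0.2712 0.1382] x [-0.003 -0.    -1.   ] jawdeg 124.14 q [24.4 19.  16.1 87.3  0.1 -9.7] F [-0.5  0.3 -2. ] open 0.0277
(array([99.7, -2.4,  0.3]), array([ 0.0045, -0.0028, -0.0016]))
```

View pics/side5.png

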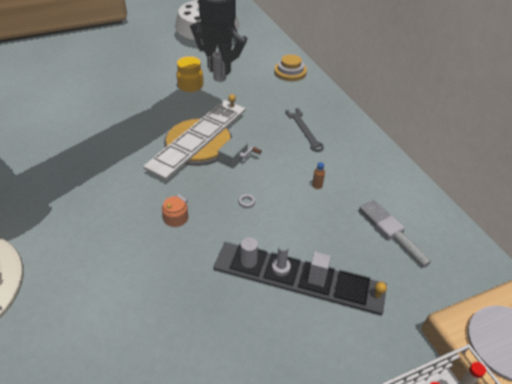

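>>> apply_moves([
  [[15,-2.4,0,0.0045,-0.003,-0.002,0],[35,-2.4,0,0.0045,-0.003,-0.002,0],[55,-2.4,0,0.0045,-0.003,-0.002,0],[72,-2.4,0,0.0045,-0.003,-0.002,0],[85,-2.4,0,0.0045,-0.003,-0.002,0],[92,-2.4,0,0.0045,-0.003,-0.002,0],[96,-2.4,0,0.0045,-0.003,-0.002,0],[98,-2.4,0,0.0045,-0.003,-0.002,0],[99,-2.4,0,0.0045,-0.003,-0.002,0],[99,-2.4,0,0.0045,-0.003,-0.002,0],[99,-2.4,0,0.0045,-0.003,-0.002,0]],
])

```text
time: 8.65
ee_pos: [0.5984, 0.2673, 0.0403]
tcp_rot: [-41.4, 89.9, -7.8]
wrist_force: [0.0, -0.4, -2.3]
opening: 0.0279
```

Run:
```python
from h import *
state(); print(rel(fr(BR,.093),.0385,BR[1]+np.pi/2))
p=cams.camera('side')
im=cv2.resize(p['pixels'][50:190,130:310],None,fx=4,fy=4,interpolation=cv2.INTER_CUBIC); cv2.imwrite('pics/side6.png',im[...,::-1])
```

```text
t 8.65 tcp [0.5984 0.2673 0.0403] x [ 0.002 -0.    -1.   ] jawdeg 123.67 q [24.1 19.7  6.2 76.4 -0.1 -9.6] F [ 0.  -0.4 -2.3] open 0.0279
(array([1.8, 2. , 0.6]), array([-0.0037,  0.0013,  0.0011]))
```

View pics/side6.png

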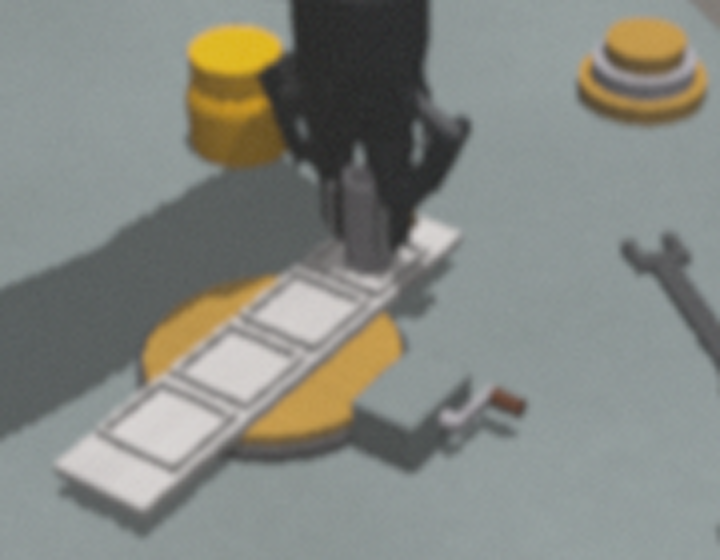

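>>> apply_moves([
  [[1,1,0,0,0,0,0],[2,2,0,0,0,0,0],[2,2,0,0,0,0,0],[2,2,0,0,0,0,0.45],[2,2,0,0,0,0,0.6],[2,2,0,0,0,0,1],[2,2,0,0,0,0,1],[2,2,0,0,0,0,1],[2,2,0,0,0,0,1],[-20,2,0,0,0,0,1],[-60,2,0,0,0,0,1],[-105,2,0,0,0,0,1],[-105,2,0,0,0,0,1]],
])

```text
time: 10.0
ee_pos: [0.5992, 0.27, 0.1525]
tcp_rot: [-13.9, 89.4, 19.7]
wrist_force: [0.1, -0.1, 0.1]
opening: 0.0855
```

Run:
```python
from h import *
state(); print(rel((.587,-.2285),.14,RK[1]+np.pi/2))
p=cams.camera('side')
im=cv2.resize(p['pixels'][50:190,130:310],None,fx=4,fy=4,interpolation=cv2.INTER_CUBIC); cv2.imwrite('pics/side7.png',im[...,::-1])
```

```text
t 10.0 tcp [0.5992 0.27   0.1525] x [ 0.011  0.004 -1.   ] jawdeg 123.67 q [24.3 18.4 17.  87.9 -0.1 -9.4] F [ 0.1 -0.1  0.1] open 0.0855
(array([  10.5, -408.1, -286.6]), array([ 1.2936,  0.0111, -0.0047]))
```

View pics/side7.png

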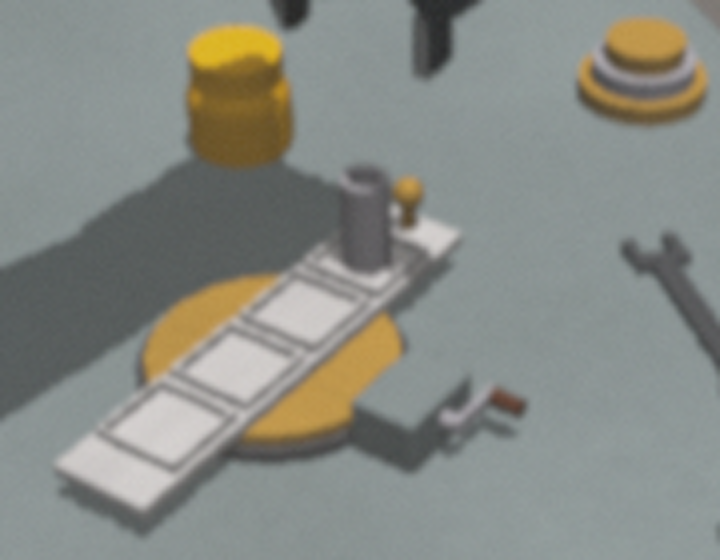

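The sleeve stands upright in the pocket nearest the pin, at (365,220) in the crop. Next is the block.

>>> apply_moves([
  [[10,-35,-25,0.11,0.011,-0.005,1],[10,-70,-49,0.22,0.011,-0.005,1],[10,-105,-74,0.33,0.011,-0.005,1],[10,-140,-98,0.44,0.011,-0.005,1],[10,-175,-123,0.55,0.011,-0.005,1],[10,-210,-147,0.66,0.011,-0.005,1],[10,-245,-172,0.77,0.011,-0.005,1],[10,-280,-197,0.88,0.011,-0.005,1],[10,-315,-221,0.99,0.011,-0.005,1],[10,-350,-246,1.1,0.011,-0.005,1],[10,-385,-270,1.21,0.011,-0.005,1],[10,-408,-287,1.294,0.011,-0.005,1],[10,-408,-287,1.294,0.011,-0.005,1],[10,-408,-287,1.294,0.011,-0.005,1],[10,-408,-287,1.294,0.011,-0.005,1]],
])

```text
time: 11.55
ee_pos: [0.5858, -0.2281, 0.1372]
tcp_rot: [-124.4, 89.8, -164.8]
wrist_force: [-0.7, 0.0, 0.1]
opening: 0.0854
```

Run:
```python
from h import *
state(); print(rel((.587,-.2285),.028,RK[1]+np.pi/2))
```

```text
t 11.55 tcp [ 0.5858 -0.2281  0.1372] x [-0.004 -0.001 -1.   ] jawdeg 49.62 q [-21.2  15.2  11.3  86.3  -0.1  19.2] F [-0.7  0.   0.1] open 0.0854
(array([109.2,   0.8,   1.4]), array([ 0.0012, -0.0024,  0.0035]))
```

>>> apply_moves([
  [[25,1,1,0.001,-0.002,0.003,1],[50,1,1,0.001,-0.002,0.003,1],[75,1,1,0.001,-0.002,0.003,1],[95,1,1,0.001,-0.002,0.003,1],[105,1,1,0.001,-0.002,0.003,1],[109,1,1,0.001,-0.002,0.003,1],[109,1,1,0.001,-0.002,0.003,1],[109,1,1,0.001,-0.002,0.003,0],[109,1,1,0.001,-0.002,0.003,0],[109,1,1,0.001,-0.002,0.003,0],[109,1,1,0.001,-0.002,0.003,0],[109,1,1,0.001,-0.002,0.003,0],[109,1,1,0.001,-0.002,0.003,0],[109,1,1,0.001,-0.002,0.003,0]],
])

```text
time: 12.95
ee_pos: [0.5872, -0.2282, 0.0289]
tcp_rot: [0.4, 90.0, -40.1]
wrist_force: [0.4, 0.9, 5.3]
opening: 0.0273
```

Run:
```python
from h import *
state()
```

```text
t 12.95 tcp [ 0.5872 -0.2282  0.0289] x [ 0.001 -0.    -1.   ] jawdeg 49.56 q [-21.2  16.6   1.1  74.4  -0.   19.2] F [0.4 0.9 5.3] open 0.0273
```

>>> apply_moves([
  [[-5,0,0,0,0,0,0],[-20,0,0,0,0,0,0],[-40,0,0,0,0,0,0],[-65,0,0,0,0,0,0],[-90,0,0,0,0,0,0],[-105,0,0,0,0,0,0],[-112,0,0,0,0,0,0],[-112,0,0,0,0,0,0]],
])

```text
time: 13.75
ee_pos: [0.5874, -0.2283, 0.1415]
tcp_rot: [10.1, 89.9, -30.3]
wrist_force: [-0.5, 0.7, -3.3]
opening: 0.0276
```

Run:
```python
from h import *
state(); d,r=rel(fr(BR,.031),.14,BR[1]+np.pi/2); print(d,r)
for f in [.02,.06,.11,.165,.22,.28,.34,.40,.46,.52,.58,.64,.70,.76,.82,.88,.93,.97,1]: print((d*f).round(),(r[0]*f).round(2))
p=cams.camera('side'); save(p,'side8.png')
```

```text
t 13.75 tcp [ 0.5874 -0.2283  0.1415] x [ 0.001 -0.001 -1.   ] jawdeg 49.56 q [-21.2  15.1  11.7  86.5  -0.   19.2] F [-0.5  0.7 -3.3] open 0.0276
[   1.1  325.7 -331.7] [-1.2971e+00  1.5000e-03  8.0000e-04]
[ 0.  7. -7.] -0.03
[  0.  20. -20.] -0.08
[  0.  36. -36.] -0.14
[  0.  54. -55.] -0.21
[  0.  72. -73.] -0.29
[  0.  91. -93.] -0.36
[   0.  111. -113.] -0.44
[   0.  130. -133.] -0.52
[   1.  150. -153.] -0.6
[   1.  169. -172.] -0.67
[   1.  189. -192.] -0.75
[   1.  208. -212.] -0.83
[   1.  228. -232.] -0.91
[   1.  248. -252.] -0.99
[   1.  267. -272.] -1.06
[   1.  287. -292.] -1.14
[   1.  303. -308.] -1.21
[   1.  316. -322.] -1.26
[   1.  326. -332.] -1.3
```

View pics/side8.png

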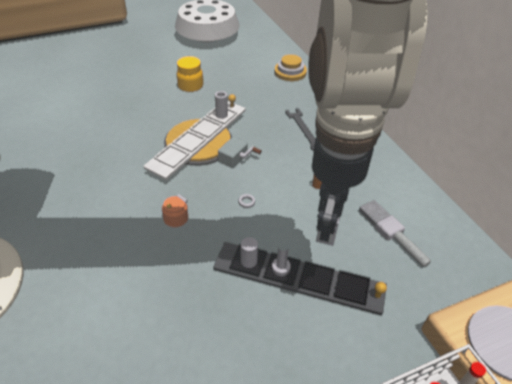

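The block is held at (327,228). Moving it to the second pocket.

>>> apply_moves([
  [[0,7,-7,-0.03,0,0,0],[0,20,-20,-0.08,0,0,0],[0,36,-36,-0.14,0,0,0],[0,54,-55,-0.21,0,0,0],[0,72,-73,-0.29,0,0,0],[0,91,-93,-0.36,0,0,0],[0,111,-113,-0.44,0,0,0],[0,130,-133,-0.52,0,0,0],[0,150,-153,-0.6,0,0,0],[0,169,-172,-0.67,0,0,0],[0,189,-192,-0.75,0.001,0,0],[0,208,-212,-0.83,0.001,0,0],[0,228,-232,-0.91,0.001,0,0],[0,248,-252,-0.99,0.001,0,0],[0,267,-272,-1.06,0.001,0,0],[1,287,-292,-1.14,0.001,0,0],[1,303,-308,-1.21,0.001,0.001,0],[1,316,-322,-1.26,0.001,0.001,0],[1,326,-332,-1.297,0.001,0.001,0],[1,326,-332,-1.297,0.001,0.001,0]],
])

```text
time: 15.8
ee_pos: [0.5446, 0.2374, 0.1386]
tcp_rot: [123.3, 89.9, 157.5]
wrist_force: [-0.6, -0.1, -3.9]
opening: 0.0276
```

>>> apply_moves([
  [[0,0,0,0,0,0,0]],
])

```text
time: 15.9
ee_pos: [0.5442, 0.2375, 0.1384]
tcp_rot: [138.3, 89.9, 172.5]
wrist_force: [0.4, -1.0, -3.6]
opening: 0.0272
```

Run:
```python
from h import *
state(); print(rel(fr(BR,.031),.0385,BR[1]+np.pi/2))
for n in ['side']:
    p=cams.camera(n); w=world(p); z=w[...,2]
    b=(abs(w[...,0]-.598)<.03)&(abs(w[...,1]-.269)<.03)&(z>.078)&(z<.09)
    q=w[b]; print(len(q),q.mean(0) if len(q) else 0, cv2.minAreaRect((q[:,:2]*1000).astype(np.float32)))
```

```text
t 15.9 tcp [0.5442 0.2375 0.1384] x [-0.002  0.    -1.   ] jawdeg 124.19 q [ 23.5  10.2   5.6  85.5   0.1 -10.6] F [ 0.4 -1.  -3.6] open 0.0272
(array([99.9, -3.6,  0.3]), array([ 0.0053, -0.0017, -0.0015]))
80 [0.59646052 0.26662968 0.08217824] ((596.2665405273438, 268.47662353515625), (29.558629989624023, 28.51533317565918), 85.82465362548828)
```

>>> apply_moves([
  [[15,-3,0,0.005,-0.002,-0.001,0],[35,-3,0,0.005,-0.002,-0.001,0],[55,-3,0,0.005,-0.002,-0.001,0],[72,-3,0,0.005,-0.002,-0.001,0],[85,-3,0,0.005,-0.002,-0.001,0],[92,-3,0,0.005,-0.002,-0.001,0],[96,-3,0,0.005,-0.002,-0.001,0],[98,-3,0,0.005,-0.002,-0.001,0],[99,-3,0,0.005,-0.002,-0.001,0],[99,-3,0,0.005,-0.002,-0.001,0],[99,-3,0,0.005,-0.002,-0.001,0]],
])

```text
time: 17.05
ee_pos: [0.5459, 0.2351, 0.0399]
tcp_rot: [31.9, 89.9, 65.8]
wrist_force: [-0.5, -0.1, -4.4]
opening: 0.0272
```

Run:
```python
from h import *
state(); print(rel(fr(BR,.031),.0379,BR[1]+np.pi/2))
```

```text
t 17.05 tcp [0.5459 0.2351 0.0399] x [ 0.     0.001 -1.   ] jawdeg 123.89 q [ 23.3  11.5  -3.8  74.6   0.  -10.6] F [-0.5 -0.1 -4.4] open 0.0272
(array([ 2. , -0.5,  0.1]), array([ 0.0001,  0.001 , -0.0006]))
```

>>> apply_moves([
  [[1,0,0,0,0,0,0],[2,0,0,0,0,0,0],[2,0,0,0,0,0,0],[2,0,0,0,0,0,0.45],[2,0,0,0,0,0,0.6],[2,0,0,0,0,0,1],[2,0,0,0,0,0,1],[2,0,0,0,0,0,1],[2,0,0,0,0,0,1],[-20,0,0,0,0,0,1],[-60,0,0,0,0,0,1],[-105,0,0,0,0,0,1],[-105,0,0,0,0,0,1]],
])

```text
time: 18.35
ee_pos: [0.548, 0.236, 0.1517]
tcp_rot: [-6.1, 89.4, 27.8]
wrist_force: [-0.1, 0.7, 0.0]
opening: 0.0855
```

Run:
```python
from h import *
state(); d,r=rel((.5376,-.1863),.14,RK[1]+np.pi/2); print(d,r)
for f in np.arange(1,12)/11.5: print((d*f).round(),(r[0]*f).round(2))
p=cams.camera('side')
im=cv2.resize(p['pixels'][50:190,130:310],None,fx=4,fy=4,interpolation=cv2.INTER_CUBIC); cv2.imwrite('pics/side9.png',im[...,::-1])
```

```text
t 18.35 tcp [0.548  0.236  0.1517] x [ 0.009  0.005 -1.   ] jawdeg 123.89 q [ 23.3   9.9   6.7  86.2   0.  -10.6] F [-0.1  0.7  0. ] open 0.0855
[   9.6 -344.7 -244.2] [ 1.2975  0.0095 -0.0057]
[  1. -30. -21.] 0.11
[  2. -60. -42.] 0.23
[  3. -90. -64.] 0.34
[   3. -120.  -85.] 0.45
[   4. -150. -106.] 0.56
[   5. -180. -127.] 0.68
[   6. -210. -149.] 0.79
[   7. -240. -170.] 0.9
[   8. -270. -191.] 1.02
[   8. -300. -212.] 1.13
[   9. -330. -234.] 1.24
```

View pics/side9.png

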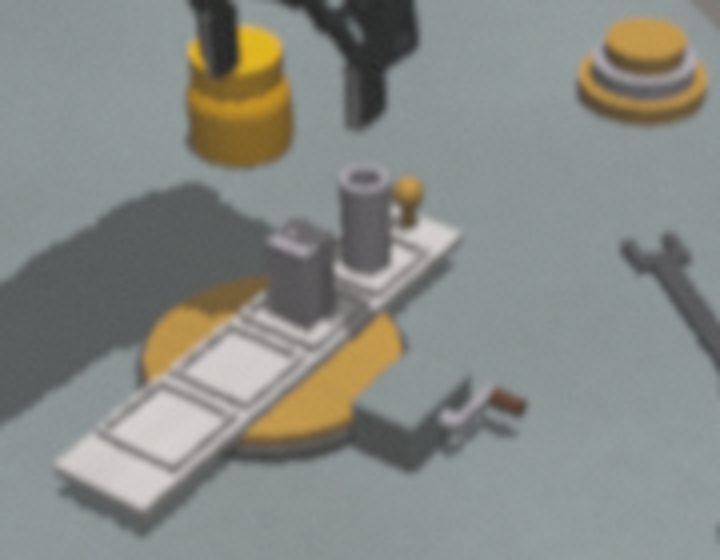

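The block stands square in pocket 2, at (300,275) in the crop. Next is the spindle.

>>> apply_moves([
  [[1,-30,-21,0.11,0.009,-0.006,1],[2,-60,-42,0.23,0.009,-0.006,1],[3,-90,-64,0.34,0.009,-0.006,1],[3,-120,-85,0.45,0.009,-0.006,1],[4,-150,-106,0.56,0.009,-0.006,1],[5,-180,-127,0.68,0.009,-0.006,1],[6,-210,-149,0.79,0.009,-0.006,1],[7,-240,-170,0.9,0.009,-0.006,1],[8,-270,-191,1.02,0.009,-0.006,1],[8,-300,-212,1.13,0.009,-0.006,1],[9,-330,-234,1.24,0.009,-0.006,1],[10,-345,-244,1.297,0.009,-0.006,1],[10,-345,-244,1.297,0.009,-0.006,1],[10,-345,-244,1.297,0.009,-0.006,1],[10,-345,-244,1.297,0.009,-0.006,1]],
])

```text
time: 19.9
ee_pos: [0.537, -0.1858, 0.1364]
tcp_rot: [-120.2, 89.8, -160.6]
wrist_force: [0.2, 0.5, -0.0]
opening: 0.0852
```

Run:
```python
from h import *
state(); print(rel((.5376,-.1863),.030,RK[1]+np.pi/2))
```

```text
t 19.9 tcp [ 0.537  -0.1858  0.1364] x [-0.003 -0.001 -1.   ] jawdeg 49.68 q [-19.    6.8   1.5  84.9  -0.1  21.3] F [ 0.2  0.5 -0. ] open 0.0852
(array([106.4,   0.3,   0.9]), array([ 0.0022, -0.0018,  0.0031]))
```

>>> apply_moves([
  [[25,0,1,0.002,-0.002,0.003,1],[50,0,1,0.002,-0.002,0.003,1],[75,0,1,0.002,-0.002,0.003,1],[92,0,1,0.002,-0.002,0.003,1],[101,0,1,0.002,-0.002,0.003,1],[105,0,1,0.002,-0.002,0.003,1],[105,0,1,0.002,-0.002,0.003,1],[105,0,1,0.002,-0.002,0.003,0],[105,0,1,0.002,-0.002,0.003,0],[105,0,1,0.002,-0.002,0.003,0],[105,0,1,0.002,-0.002,0.003,0],[105,0,1,0.002,-0.002,0.003,0],[105,0,1,0.002,-0.002,0.003,0],[105,0,1,0.002,-0.002,0.003,0],[105,0,1,0.002,-0.002,0.003,0]],
])

```text
time: 21.4
ee_pos: [0.5378, -0.1867, 0.0319]
tcp_rot: [14.9, 89.9, -25.5]
wrist_force: [0.3, 0.5, 5.1]
opening: 0.0168
```

Run:
```python
from h import *
state()
p=cams.camera('side')
im=cv2.resize(p['pixels'][190:320,200:390],None,fx=4,fy=4,interpolation=cv2.INTER_CUBIC); cv2.imwrite('pics/side10.png',im[...,::-1])
```

```text
t 21.4 tcp [ 0.5378 -0.1867  0.0319] x [ 0.001 -0.    -1.   ] jawdeg 49.56 q [-19.1   8.4  -8.3  73.3  -0.   21.3] F [0.3 0.5 5.1] open 0.0168
```

View pics/side10.png

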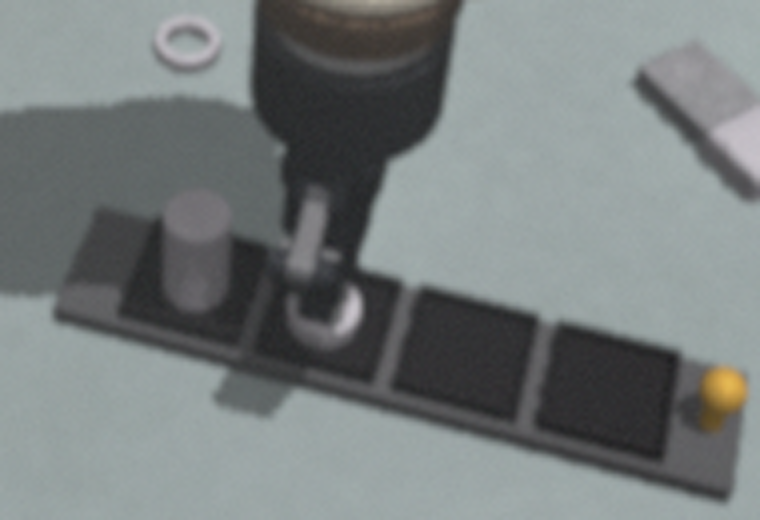

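The stem is gripped, with a 17 mm opening. Lifting, then I'll plan the transfer; the place height for the tip is 0.0409.

>>> apply_moves([
  [[-5,0,0,0,0,0,0],[-20,0,0,0,0,0,0],[-40,0,0,0,0,0,0],[-65,0,0,0,0,0,0],[-90,0,0,0,0,0,0],[-105,0,0,0,0,0,0],[-110,0,0,0,0,0,0],[-110,0,0,0,0,0,0]],
])

```text
time: 22.25
ee_pos: [0.5378, -0.1867, 0.1422]
tcp_rot: [17.9, 89.9, -22.5]
wrist_force: [0.2, 0.9, -2.6]
opening: 0.0166
```

Run:
```python
from h import *
state(); d,r=rel(fr(BR,-.031),.14,BR[1]+np.pi/2); print(d,r)
for f in [.02,.06,.11,.165,.22,.28,.34,.40,.46,.52,.58,.64,.70,.76,.82,.88,.93,.97,1]: print((d*f).round(),(r[0]*f).round(2))
p=cams.camera('side'); save(p,'side11.png')
```

```text
t 22.25 tcp [ 0.5378 -0.1867  0.1422] x [ 0.001 -0.001 -1.   ] jawdeg 49.56 q [-19.1   6.6   2.   85.3  -0.   21.3] F [ 0.2  0.9 -2.6] open 0.0166
[   1.9  266.6 -283.8] [-1.2971e+00  1.5000e-03  5.0000e-04]
[ 0.  5. -6.] -0.03
[  0.  16. -17.] -0.08
[  0.  29. -31.] -0.14
[  0.  44. -47.] -0.21
[  0.  59. -62.] -0.29
[  1.  75. -79.] -0.36
[  1.  91. -96.] -0.44
[   1.  107. -114.] -0.52
[   1.  123. -131.] -0.6
[   1.  139. -148.] -0.67
[   1.  155. -165.] -0.75
[   1.  171. -182.] -0.83
[   1.  187. -199.] -0.91
[   1.  203. -216.] -0.99
[   2.  219. -233.] -1.06
[   2.  235. -250.] -1.14
[   2.  248. -264.] -1.21
[   2.  259. -275.] -1.26
[   2.  267. -284.] -1.3
```

View pics/side11.png

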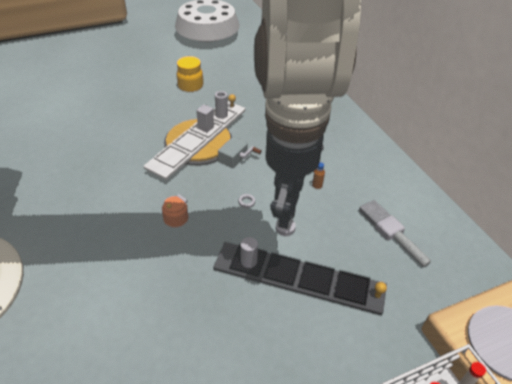

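>>> apply_moves([
  [[0,5,-6,-0.03,0,0,0],[0,16,-17,-0.08,0,0,0],[0,29,-31,-0.14,0,0,0],[0,44,-47,-0.21,0,0,0],[0,59,-62,-0.29,0,0,0],[1,75,-79,-0.36,0,0,0],[1,91,-96,-0.44,0,0,0],[1,107,-114,-0.52,0,0,0],[1,123,-131,-0.6,0,0,0],[1,139,-148,-0.67,0,0,0],[1,155,-165,-0.75,0.001,0,0],[1,171,-182,-0.83,0.001,0,0],[1,187,-199,-0.91,0.001,0,0],[1,203,-216,-0.99,0.001,0,0],[2,219,-233,-1.06,0.001,0,0],[2,235,-250,-1.14,0.001,0,0],[2,248,-264,-1.21,0.001,0,0],[2,259,-275,-1.26,0.001,0,0],[2,267,-284,-1.297,0.001,0,0],[2,267,-284,-1.297,0.001,0,0]],
])

```text
time: 24.3
ee_pos: [0.4939, 0.2022, 0.1389]
tcp_rot: [149.6, 89.9, -176.3]
wrist_force: [0.8, -0.4, -2.1]
opening: 0.0167
```

Run:
```python
from h import *
state(); print(rel(fr(BR,-.031),.0409,BR[1]+np.pi/2))
```

```text
t 24.3 tcp [0.4939 0.2022 0.1389] x [-0.001 -0.    -1.   ] jawdeg 124.06 q [ 22.2   2.   -3.3  84.8   0.  -11.8] F [ 0.8 -0.4 -2.1] open 0.0167
(array([98. , -2.1, -0.3]), array([ 0.0031, -0.0011, -0.0006]))
```

>>> apply_moves([
  [[15,-2,0,0.003,-0.001,-0.001,0],[35,-2,0,0.003,-0.001,-0.001,0],[55,-2,0,0.003,-0.001,-0.001,0],[72,-2,0,0.003,-0.001,-0.001,0],[84,-2,0,0.003,-0.001,-0.001,0],[91,-2,0,0.003,-0.001,-0.001,0],[95,-2,0,0.003,-0.001,-0.001,0],[97,-2,0,0.003,-0.001,-0.001,0],[97,-2,0,0.003,-0.001,-0.001,0],[97,-2,0,0.003,-0.001,-0.001,0]],
])

```text
time: 25.3
ee_pos: [0.4953, 0.2006, 0.0425]
tcp_rot: [-36.3, 89.9, -2.4]
wrist_force: [-0.1, -0.2, -2.5]
opening: 0.0166
```

Run:
```python
from h import *
state(); print(rel(fr(BR,-.031),.0409,BR[1]+np.pi/2))
```

```text
t 25.3 tcp [0.4953 0.2006 0.0425] x [ 0.001 -0.    -1.   ] jawdeg 123.88 q [ 22.1   3.4 -12.5  74.   -0.  -11.8] F [-0.1 -0.2 -2.5] open 0.0166
(array([ 1.6, -0.1, -0.7]), array([0.0001, 0.0008, 0.0006]))
```

>>> apply_moves([
  [[1,0,-1,0,0,0,0],[1.6,0,-1,0,0,0,0],[1.6,0,-1,0,0,0,0],[1.6,0,-1,0,0,0,0.35],[1.6,0,-1,0,0,0,0.6],[1.6,0,-1,0,0,0,1],[1.6,0,-1,0,0,0,1],[1.6,0,-1,0,0,0,1],[1.6,0,-1,0,0,0,1],[-20,0,-1,0,0,0,1],[-60,0,-1,0,0,0,1],[-102,0,-1,0,0,0,1],[-102,0,-1,0,0,0,1]],
])

```text
time: 26.6
ee_pos: [0.4965, 0.201, 0.1505]
tcp_rot: [-14.1, 89.5, 19.8]
wrist_force: [-0.2, 0.0, 1.0]
opening: 0.0855
```

Run:
```python
from h import *
state(); d,r=rel((.4915,-.150),.14,RK[1]+np.pi/2); print(d,r)
for f in np.arange(1,12)/11.5: print((d*f).round(),(r[0]*f).round(2))
p=cams.camera('side')
im=cv2.resize(p['pixels'][50:190,130:310],None,fx=4,fy=4,interpolation=cv2.INTER_CUBIC); cv2.imwrite('pics/side12.png',im[...,::-1])
```

```text
t 26.6 tcp [0.4965 0.201  0.1505] x [ 0.009  0.003 -1.   ] jawdeg 123.89 q [ 22.    1.6  -2.4  85.5  -0.  -11.8] F [-0.2  0.   1. ] open 0.0855
[   9.3 -288.6 -199.9] [ 1.2974  0.0093 -0.0039]
[  1. -25. -17.] 0.11
[  2. -50. -35.] 0.23
[  2. -75. -52.] 0.34
[   3. -100.  -70.] 0.45
[   4. -125.  -87.] 0.56
[   5. -151. -104.] 0.68
[   6. -176. -122.] 0.79
[   6. -201. -139.] 0.9
[   7. -226. -156.] 1.02
[   8. -251. -174.] 1.13
[   9. -276. -191.] 1.24
```

View pics/side12.png

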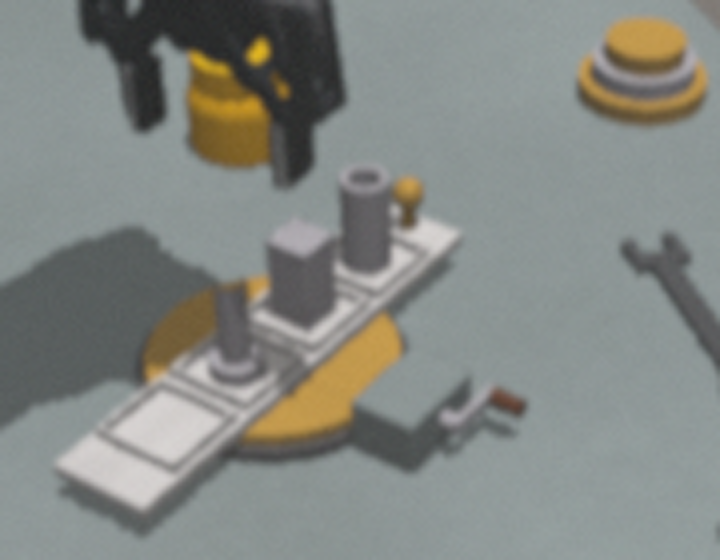

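The spindle stands in pocket 3, foot at (238,365) in the crop. The plug is the last one.

>>> apply_moves([
  [[1,-25,-17,0.11,0.009,-0.004,1],[2,-50,-35,0.23,0.009,-0.004,1],[2,-75,-52,0.34,0.009,-0.004,1],[3,-100,-70,0.45,0.009,-0.004,1],[4,-125,-87,0.56,0.009,-0.004,1],[5,-151,-104,0.68,0.009,-0.004,1],[6,-176,-122,0.79,0.009,-0.004,1],[6,-201,-139,0.9,0.009,-0.004,1],[7,-226,-156,1.02,0.009,-0.004,1],[8,-251,-174,1.13,0.009,-0.004,1],[9,-276,-191,1.24,0.009,-0.004,1],[9,-289,-200,1.297,0.009,-0.004,1],[9,-289,-200,1.297,0.009,-0.004,1],[9,-289,-200,1.297,0.009,-0.004,1],[9,-289,-200,1.297,0.009,-0.004,1]],
])

```text
time: 28.15
ee_pos: [0.4909, -0.1498, 0.1377]
tcp_rot: [-122.1, 89.8, -162.4]
wrist_force: [0.0, -1.0, 0.6]
opening: 0.0855
```

Run:
```python
from h import *
state(); print(rel((.4915,-.150),.028,RK[1]+np.pi/2))
```

```text
t 28.15 tcp [ 0.4909 -0.1498  0.1377] x [-0.003 -0.001 -1.   ] jawdeg 49.7 q [-16.9  -0.8  -6.2  84.7  -0.1  23.4] F [ 0.  -1.   0.6] open 0.0855
(array([109.7,   0.5,   0.7]), array([ 0.0027, -0.0016,  0.0026]))
```

>>> apply_moves([
  [[25,0,1,0.003,-0.002,0.003,1],[50,0,1,0.003,-0.002,0.003,1],[75,0,1,0.003,-0.002,0.003,1],[95,0,1,0.003,-0.002,0.003,1],[105,0,1,0.003,-0.002,0.003,1],[110,0,1,0.003,-0.002,0.003,1],[110,0,1,0.003,-0.002,0.003,1],[110,0,1,0.003,-0.002,0.003,0],[110,0,1,0.003,-0.002,0.003,0],[110,0,1,0.003,-0.002,0.003,0],[110,0,1,0.003,-0.002,0.003,0],[110,0,1,0.003,-0.002,0.003,0],[110,0,1,0.003,-0.002,0.003,0],[110,0,1,0.003,-0.002,0.003,0]],
])

```text
time: 29.55
ee_pos: [0.4919, -0.1505, 0.0285]
tcp_rot: [40.5, 89.9, 0.1]
wrist_force: [0.2, 1.3, 6.4]
opening: 0.0287
```

Run:
```python
from h import *
state()
```

```text
t 29.55 tcp [ 0.4919 -0.1505  0.0285] x [ 0.002  0.    -1.   ] jawdeg 49.54 q [-17.    1.1 -16.5  72.3   0.   23.4] F [0.2 1.3 6.4] open 0.0287
```

Gripped. The place height for the tip is 0.0375.

>>> apply_moves([
  [[-5,0,0,0,0,0,0],[-20,0,0,0,0,0,0],[-40,0,0,0,0,0,0],[-65,0,0,0,0,0,0],[-90,0,0,0,0,0,0],[-105,0,0,0,0,0,0],[-112,0,0,0,0,0,0],[-112,0,0,0,0,0,0]],
])

```text
time: 30.35
ee_pos: [0.492, -0.1507, 0.1411]
tcp_rot: [33.7, 89.8, -6.8]
wrist_force: [-0.2, 0.3, -2.5]
opening: 0.029
```

Run:
```python
from h import *
state(); d,r=rel(fr(BR,-.093),.14,BR[1]+np.pi/2); print(d,r)
for f in [.02,.06,.11,.165,.22,.28,.34,.40,.46,.52,.58,.64,.70,.76,.82,.88,.93,.97,1]: print((d*f).round(),(r[0]*f).round(2))
p=cams.camera('side'); save(p,'side13.png')
```

```text
t 30.35 tcp [ 0.492  -0.1507  0.1411] x [ 0.003 -0.    -1.   ] jawdeg 49.54 q [-17.   -0.9  -6.   84.8   0.   23.4] F [-0.2  0.3 -2.5] open 0.029
[   0.9  209.1 -242.3] [-1.2975e+00  3.1000e-03  2.0000e-04]
[ 0.  4. -5.] -0.03
[  0.  13. -15.] -0.08
[  0.  23. -27.] -0.14
[  0.  35. -40.] -0.21
[  0.  46. -53.] -0.29
[  0.  59. -68.] -0.36
[  0.  71. -82.] -0.44
[  0.  84. -97.] -0.52
[   0.   96. -111.] -0.6
[   0.  109. -126.] -0.67
[   1.  121. -141.] -0.75
[   1.  134. -155.] -0.83
[   1.  146. -170.] -0.91
[   1.  159. -184.] -0.99
[   1.  171. -199.] -1.06
[   1.  184. -213.] -1.14
[   1.  194. -225.] -1.21
[   1.  203. -235.] -1.26
[   1.  209. -242.] -1.3
```

View pics/side13.png

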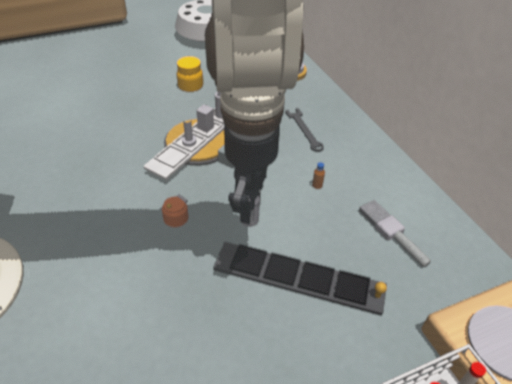

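>>> apply_moves([
  [[0,4,-5,-0.03,0,0,0],[0,13,-15,-0.08,0,0,0],[0,23,-27,-0.14,0,0,0],[0,35,-40,-0.21,0,0,0],[0,46,-53,-0.29,0,0,0],[0,59,-68,-0.36,0,0,0],[0,71,-82,-0.44,0,0,0],[0,84,-97,-0.52,0,0,0],[0,96,-111,-0.6,0,0,0],[0,109,-126,-0.67,0,0,0],[1,121,-141,-0.75,0.001,0,0],[1,134,-155,-0.83,0.001,0,0],[1,146,-170,-0.91,0.002,0,0],[1,159,-184,-0.99,0.002,0,0],[1,171,-199,-1.06,0.002,0,0],[1,184,-213,-1.14,0.003,0,0],[1,194,-225,-1.21,0.003,0,0],[1,203,-235,-1.26,0.003,0,0],[1,209,-242,-1.297,0.003,0,0],[1,209,-242,-1.297,0.003,0,0]],
])

```text
time: 32.4
ee_pos: [0.4426, 0.1665, 0.1387]
tcp_rot: [139.3, 89.9, 173.3]
wrist_force: [0.2, -0.3, -3.1]
opening: 0.0286
```

Run:
```python
from h import *
state(); print(rel(fr(BR,-.093),.0375,BR[1]+np.pi/2))
```

```text
t 32.4 tcp [0.4426 0.1665 0.1387] x [-0.002  0.    -1.   ] jawdeg 124.01 q [ 20.6  -6.3 -11.4  85.1   0.  -13.4] F [ 0.2 -0.3 -3.1] open 0.0286
(array([101.2,  -1.2,   0.2]), array([ 0.0022, -0.0013, -0.0012]))
```

>>> apply_moves([
  [[15,-1,0,0.002,-0.001,-0.001,0],[35,-1,0,0.002,-0.001,-0.001,0],[55,-1,0,0.002,-0.001,-0.001,0],[73,-1,0,0.002,-0.001,-0.001,0],[86,-1,0,0.002,-0.001,-0.001,0],[94,-1,0,0.002,-0.001,-0.001,0],[98,-1,0,0.002,-0.001,-0.001,0],[100,-1,0,0.002,-0.001,-0.001,0],[100,-1,0,0.002,-0.001,-0.001,0],[100,-1,0,0.002,-0.001,-0.001,0]],
])

```text
time: 33.4
ee_pos: [0.4434, 0.1658, 0.0393]
tcp_rot: [-6.7, 90.0, 27.2]
wrist_force: [0.8, -0.4, -3.3]
opening: 0.0289
```

Run:
```python
from h import *
state(); print(rel(fr(BR,-.093),.0375,BR[1]+np.pi/2))
```

```text
t 33.4 tcp [0.4434 0.1658 0.0393] x [ 0.  0. -1.] jawdeg 123.89 q [ 20.5  -4.8 -21.   73.8   0.  -13.4] F [ 0.8 -0.4 -3.3] open 0.0289
(array([ 1.8, -0.1, -0.2]), array([0.0002, 0.0005, 0.0001]))
```

>>> apply_moves([
  [[1,0,0,0,0,0,0],[1.8,0,0,0,0,0,0],[1.8,0,0,0,0,0,0],[1.8,0,0,0,0,0,0.45],[1.8,0,0,0,0,0,0.6],[1.8,0,0,0,0,0,1],[1.8,0,0,0,0,0,1],[1.8,0,0,0,0,0,1],[1.8,0,0,0,0,0,1],[-20,0,0,0,0,0,1],[-60,0,0,0,0,0,1],[-105,0,0,0,0,0,1],[-140,0,0,0,0,0,1],[-140,-100,-100,0,0,0,1],[-140,-150,-150,0,0,0,1],[-140,-200,-200,0,0,0,1],[-140,-200,-200,0,0,0,1],[-140,-200,-200,0,0,0,1],[-140,-200,-200,0,0,0,1],[-140,-200,-200,0,0,0,1]],
])

```text
time: 35.4
ee_pos: [0.388, -0.1148, 0.1794]
tcp_rot: [-71.1, 89.9, -37.5]
wrist_force: [-0.2, 0.6, 0.3]
opening: 0.0852
```

Run:
```python
from h import *
state()
for n in ['side','top']:
    p=cams.camera(n); w=world(p); z=w[...,2]; save(p,n+'14.png')
    if n=='side':
        im=cv2.resize(p['pixels'][50:190,130:310],None,fx=4,fy=4,interpolation=cv2.INTER_CUBIC); cv2.imwrite('pics/side14c.png',im[...,::-1])
    d=w[...,:2]-BR[0]; a=BR[1]; X=d@[np.cos(a),np.sin(a)]; Y=d@[-np.sin(a),np.cos(a)]
    for nm,x,t in [('sleeve',.093,.084),('block',.031,.078),('spindle',-.031,.086),('plug',-.093,.074)]:
        b=(abs(X-x)<.028)&(abs(Y)<.03)&(abs(z-t)<.006)
        if b.sum()>5:
            r=cv2.minAreaRect(np.stack([X[b],Y[b]],-1).astype(np.float32)*1000); print(n,nm,b.sum(),'off mm',round(r[0][0]-x*1000,1),round(r[0][1],1),'size',np.round(r[1],1),'z',np.median(z[b]).round(4),'max',z[b].max().round(3))
```

```text
t 35.4 tcp [ 0.388  -0.1148  0.1794] x [ 0.001 -0.001 -1.   ] jawdeg 123.62 q [-16.5 -15.7 -14.8  90.9  -0.  -50.1] F [-0.2  0.6  0.3] open 0.0852
side sleeve 80 off mm -1.8 0.5 size [30.9 29.2] z 0.0825 max 0.086
side block 124 off mm -1.1 0.2 size [29.2 33.4] z 0.0775 max 0.08
top sleeve 85 off mm -0.8 -1.3 size [27.5 28.2] z 0.083 max 0.087
top block 148 off mm -0.8 -0.2 size [28.  28.6] z 0.0777 max 0.082
top plug 134 off mm -2.8 -0.3 size [28.4 27.8] z 0.0735 max 0.078
```

View pics/side14c.png

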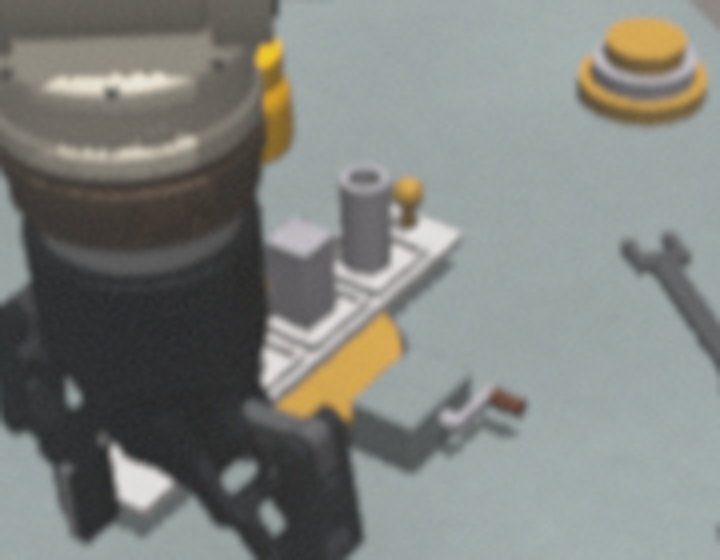

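View pics/top14.png

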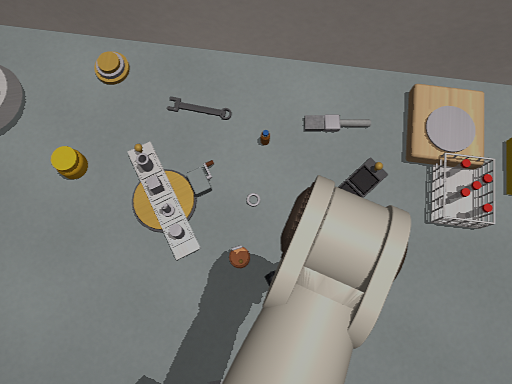

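>>> apply_moves([
  [[0,-30,-30,0,0,0,1],[0,-60,-60,0,0,0,1],[0,-90,-90,0,0,0,1],[0,-100,-100,0,0,0,1],[0,-100,-100,0,0,0,1],[0,-100,-100,0,0,0,1],[0,-100,-100,0,0,0,1]],
])

```text
time: 36.2
ee_pos: [0.3617, -0.2496, 0.1793]
tcp_rot: [13.1, 89.9, 47.0]
wrist_force: [-0.1, -0.6, 0.2]
opening: 0.0852
```

Run:
```python
from h import *
state()
t=cams.camera('top');p=cams.camera('side'); w=world(p); z=w[...,2]
im=cv2.resize(p['pixels'][50:190,130:310],None,fx=4,fy=4,interpolation=cv2.INTER_CUBIC); cv2.imwrite('pics/side15.png',im[...,::-1])
for q,wn in [(t,'top'),(p,'side')]:
  for l in ['sleeve_mid','block_mid','spindle_mid','plug_mid']:
    for d in cams.find_in(l,q)[:1]:
      e=np.array(d['at'][:2])-BR[0];a=BR[1]; print(wn,l,round(d['confidence'],2),(e@[np.cos(a),np.sin(a)]).round(4),(e@[-np.sin(a),np.cos(a)]).round(4),round(d['at'][2],3))
```

```text
t 36.2 tcp [ 0.3617 -0.2496  0.1793] x [ 0.001  0.001 -1.   ] jawdeg 123.87 q [-34.6 -10.9 -10.9  90.    0.1 -68.5] F [-0.1 -0.6  0.2] open 0.0852
top sleeve_mid 0.67 0.0897 0.0001 0.068
top block_mid 0.57 0.0253 -0.0022 0.078
top spindle_mid 0.66 -0.0381 0.0016 0.036
top plug_mid 0.45 -0.0935 -0.004 0.074
side sleeve_mid 0.17 0.0075 -0.0929 0.024
side spindle_mid 0.5 -0.2285 -0.2932 0.013
```

View pics/side15.png

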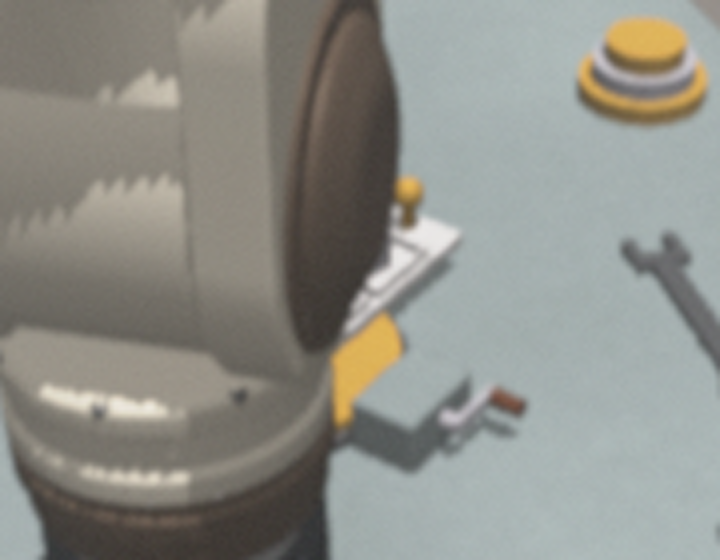

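The arm now blocks the side view, so I'll check the spindle and plug from the top picture.

Run:
```python
from h import *
p=cams.camera('top'); w=world(p); z=w[...,2]
d=w[...,:2]-BR[0]; a=BR[1]; X=d@[np.cos(a),np.sin(a)]; Y=d@[-np.sin(a),np.cos(a)]
b=(abs(X+.031)<.023)&(abs(Y)<.023)&(z>.0295)&(z<.1)
r=cv2.minAreaRect(np.stack([X[b],Y[b]],-1).astype(np.float32)*1000); print(r,b.sum(),z[b].max())
im=cv2.resize(p['pixels'][130:270,110:235],None,fx=4,fy=4,interpolation=cv2.INTER_CUBIC); cv2.imwrite('pics/top16.png',im[...,::-1])
```

```text
((-31.01053237915039, -4.044834136962891), (30.599040985107422, 38.55315017700195), 28.334562301635742) 131 0.08516226150206507
```

View pics/top16.png

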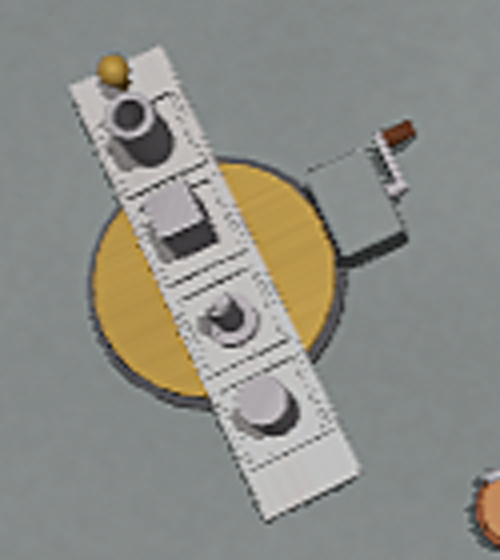

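All four pieces stand upright in their pockets, in the right order from the pin: sleeve (130,115), block (172,210), spindle (228,320), plug (263,402).

Run:
```python
from h import *
print(bot.job_done())
```

```text
the job is handed in; nothing more can be done
None
```

I moved all four pieces from the rack to the loading bar in the same order from the pin: sleeve, block, spindle, plug. I lowered each one to its pocket floor before opening the gripper. The job was handed in at about 36 s, with the gripper open and well clear of everything.

**Last checks**
- **Sleeve, block and plug:** the depth images put them within about 3 mm of their pocket centres, with their tops at the right height.
- **Spindle:** its centre could only be measured roughly, because the region I measured took in more than its foot. It came out within about 4 mm of the pocket centre along and across the bar. The top picture, and a side view taken just after I let go, show it upright with its foot on the pocket floor.

**Where checks failed or disagreed**
- **Side camera:** the arm blocked it for the final look, so its two detections there were wrong and I ignored them. The plug was therefore checked only from above after placing.
- **Trained network:** from above it put the block and spindle 6 to 7 mm off centre. For the block that disagrees with my depth measurement of about 1 mm; for the spindle it also exceeds my rough figure. Both are still inside the 12 mm limit.

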